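# Find the case with the loose ball

## Robot

A 6-joint arm with a two-finger parallel gripper is mounted at the origin on the work surface. World frame = base frame: x ahead of the robot, y to its left, z up, the work surface at z = 0. Lengths are in m, angles in rad, forces in N, time in s.
With the tool pointing down it reaches from about 0.275 to 0.75 m from the base axis. Payload 10.2 kg.
Tool frame: the origin (TCP) lies on the centre line of the jaws, within the pads' length; the fingertips stand 11 mm ahead of it and the grasp point (between the pads) lies 8 mm behind it; z points along the fingers, y is the line along which they close (so a half turn about z gives the same grasp; the last joint's range is limited). The gripper opens to 88 mm and grips with 3 to 60 N. Pads are 18 mm wide; open, the fingers measure 123 mm over their backs; the gripper's body (75 mm by 187 mm) begins 45 mm behind the grasp point.
Start: joints at [-1.353, 0.313, 1.498, -0, 1.331, -0.223], TCP at [0.224, -0.475, 0.211] pointing down, gripper open.
Joint ranges: [-2.94, 2.94], [-0.97, 2.17], [0.19, 2.56], [-1.23, 4.37], [0.02, 3.11], [-2.88, 2.88]. Speed limits (rad/s): [2.39, 2.39, 3.01, 3.14, 3.14, 3.14].

## Interface

Orientations are given as a unit quaternion [w, x, y, z].
In Python, from bench import r gives the robot as it stands.
- The arm moves only by the tool jog_arm, never from a script. Its argument "increments" is one flat list of numbers, 5 for each row, row after row: the opening, from 0 (shut) to 1 (fully open), then the shift along the world's x, y, z in mm, then the turn about the world's z in degrees. In form: [claw, x, y, z, yaw, claw, x, y, z, yaw, ...]. A call has 1 to 20 rows; each row shifts and turns the commanded pose from where the row before left it; what a row does not reach is not made up. A row lasts 1/10 s, in which the tool goes at most 50 mm and 8.59 degrees, less where a joint would pass 70% of its speed; a pose out of reach is approached as far as the arm can. A call with a gripper value outside its range is refused whole. The fingers move at their own pace and stop on an object; "force" is the grip in N (left out, the last holds). Time passes only in rows, so rows that do not move let the fingers close. It gives the time, the measured TCP pose, the force, the opening and the grip force at its end, in the units of the state.
- r.sense(): the state, without advancing time (a new reading comes with each control period).
- r.read_camera(name): name is "scene" or "top"; returns a dict with "color" (400x640x3 uint8, red, green, blue), "depth" (400x640 float32, m along the optical axis (not along the pixel's ray), 0 where there is no reading), "K" (3x3 intrinsics, pixels), "rvec" (rotation vector, rad) and "tvec" (3), from world to camera coordinates, as OpenCV has them. Camera axes: x right, y down, z forward; pixel columns grow to the right and rows downward; lengths in m; the calibration is good to about 2 mm. A picture is of the moment at which its call begins.
- r.hand_in(): hands the job in; it is judged then, once.
The state is a dict: "time_s": time; "joint_pos": joint angles; "qvel": joint speeds; "tau": joint torques, N m; "position": TCP position; "ee_rot": TCP orientation; "ft_force": force on the tool from outside, world axes, zero at the start; "torque": the same for the moment, N m; "gripper_width": finger opening in m; "grip_force": force on a finger pad.
Only numpy, scipy, OpenCV 4.12 (cv2) and the standard library are available. Lean on these libraries where they do the work, as an engineer would, in place of code of your own. Each camera call takes 0.05 s, during which the arm holds its last target. There are 200 camera calls.

## Task

Lift the lid of the blue chest open until it rests back on its stop, and leave it open. Of the three identical closed cases inside, one has a loose steel ball in it: lift them out one at a time and shake them end to end a few times, putting each silent one back flat inside the chest, until you find the one that rattles. Hold that one out level and still, about 15 cm above the middle of the white job sheet, and finish while still holding it there, with the other two cases in the chest and the wheel, file and can on the bench left alone.

Things in the scene. Friction and masses are not known exactly. Their poses are not given: they have to be found in the camera images.
- chest: blue open-topped chest fixed to the bench, 150 (its x) x 270 (its y) x 64 mm high, walls and floor 5 mm thick; origin at the centre of its underside, y along its long side, x towards the hinge side, away from the robot
- lid (a joint): angle of the chest's lid: 0 closed, grows as it opens, 1.85 on its stop (leaning back past upright, where it stays by its own weight). The lid, 150 x 270 x 8 mm, 0.35 kg, is hinged along the far (+x) top edge of the chest on an axis parallel to the chest's y; it falls shut if let go before upright and falls onto its stop when past it
- lid_handle (a point): grip point, the middle of the head (28 mm across, 16 mm high) of the dark knob on top of the lid, 35 mm out from the lid's face, 30 mm in from the edge near the robot, on the lid's centre line; closed, it can be gripped from above along any direction, and gripped along the chest's y it turns between the fingers as the lid swings
- lid_hinge (a point): point on the lid's hinge axis, at the middle of its length; it does not move
- case_a: one of three outwardly identical closed aluminium cases, 100 long (its x) x 46 wide (its y) x 50 mm high; origin at the centre of its underside, z up; 0.28 to 0.39 kg with contents (weight does not tell them apart). They start in the chest side by side, x along the chest's x, 74 mm apart, with 28 mm of free room beside each. Grip across the 46 mm width
- case_b: second case, outwardly as case_a. One of the three (which one changes from start to start) holds a loose 28 mm steel ball of 0.1 kg that can roll 64 mm end to end along the case's x and 6 mm sideways
- case_c: third case, outwardly as case_a. The two cases without the ball are packed tight with a block of 0.16 kg and are silent when shaken
- sheet: white paper job sheet lying flat, fixed, 180 (its x) x 130 (its y) x 1 mm; origin at the centre of its underside
- brush_wheel: bystander: brown abrasive wheel lying flat, 72 mm across, 24 mm high; origin at the centre of its underside
- file: bystander: flat file with a wooden handle, lying, 255 mm long along its x, 22 mm high; origin under it, 35 mm from the handle's inner end
- paste_can: bystander: steel can, 60 mm across, 62 mm high; origin at the centre of its underside
Things that resemble listed ones, but are neither listed nor needed, are in the scene too. Several things look just like the sheet: the one meant starts farthest to the robot's left.

How it is judged:
By the outcome, as a careful person would: the job done as asked, in the order asked, and still so for the second after the job is handed in, while the arm keeps its last pose, push and grip.
It also fails if it takes over 72 s, if anything falls off the work surface, if the arm or the gripper's body presses on something with over 40 N, if the wrist force passes 120 N, or if a joint passes its speed limit or range.

## Working session

There is one attempt and no reset: what is moved stays moved. The work goes in short steps, Python scripts to look and compute and a tool call to move; the robot and the scene stay as the last step left them, time stands still between calls to the robot, and variables do not carry over. Pictures are saved under pics/ and viewed, at most 10 in all, crops included, and the job is handed in when it is done.

Besides the shell and the picture viewer there is one more tool, called after ">>>" as a command line: name --argument value ..., lists and objects as JSON in quotes. jog_arm: Moves the arm, as the interface text tells. Its arguments: {"type":"object","properties":{"increments":{"type":"array"},"force":{"type":"number"}},"required":["increments"]}

```bash
mkdir -p pics; ls; cat > h.py <<'E'
import numpy as np,cv2
from bench import r
def cam(n):
    c=r.read_camera(n); c['R']=cv2.Rodrigues(np.array(c['rvec'],float))[0]; c['t']=np.array(c['tvec'],float).ravel(); return c
def pts(c):
    h,w=c['depth'].shape; u,v=np.meshgrid(np.arange(w),np.arange(h)); d=c['depth'].astype(float)
    K=np.array(c['K']); P=np.stack([(u-K[0,2])/K[0,0]*d,(v-K[1,2])/K[1,1]*d,d],-1)
    return (P-c['t'])@c['R']
def save(c,n,crop=None,s=1):
    im=c['color'][...,::-1]
    if crop: im=im[crop[1]:crop[3],crop[0]:crop[2]]
    cv2.imwrite('pics/'+n,cv2.resize(im,None,fx=s,fy=s,interpolation=cv2.INTER_CUBIC))
def ray(c,u,v,z):
    K=np.array(c['K']); d=c['R'].T@np.array([(u-K[0,2])/K[0,0],(v-K[1,2])/K[1,1],1]); o=-c['R'].T@c['t']
    return o+d*(z-o[2])/d[2]
E
python3 - <<'E'
from h import *
s=r.sense(); print(s)
for n in('top','scene'):
    c=cam(n); save(c,n+'0.png'); np.savez(n+'0.npz',**c); print(n,-c['R'].T@c['t'])
E
```

```text
pics
{'time_s': 0.0, 'joint_pos': array([-1.35337321e+00,  3.13420986e-01,  1.49845769e+00, -3.11974170e-05,
        1.33097264e+00, -2.23381392e-01]), 'qvel': array([ 1.73598271e-03, -7.41215338e-04, -1.71607477e-03,  3.82786996e-04,
       -8.75801618e-05,  4.99397689e-04]), 'tau': array([ 7.45763737e-04, -4.02216947e+01, -2.52263439e+01,  6.93966821e-02,
        3.53209942e-02, -8.58894737e-05]), 'position': array([ 0.22392727, -0.47453358,  0.21066818]), 'ee_rot': array([-6.29369438e-04,  9.75808582e-01,  2.18625744e-01, -1.32750189e-05]), 'ft_force': array([-0.5049074 , -0.50541938,  0.16349332]), 'torque': array([-0.0231726 , -0.00066772,  0.01807255]), 'grip_force': 0.0, 'gripper_width': 0.08799858510590983}
top [ 0.3223899  -0.0784443   1.64958731]
scene [ 1.33502217 -0.92287451  0.92705146]
```

View pics/top0.png

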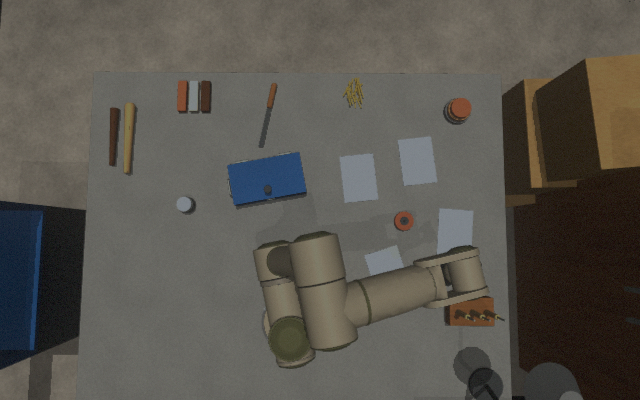

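View pics/scene0.png

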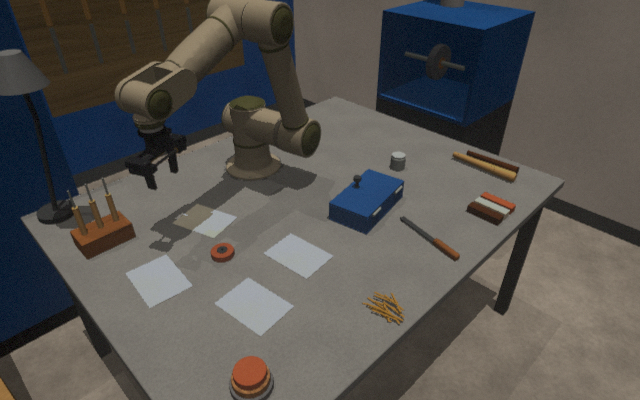

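The top view shows the chest at (267,180) with its knob at (268,190), the can at (185,205), the file at (268,115) and the wheel at (404,221). The sheet candidates are (360,178), (418,160), (455,230) and (385,262), the last partly under the arm. The only blue chest on the bench is the one at (267,180); the blue cabinet stands off the bench.

```bash
python3 - <<'E'
from h import *
for n in('top','scene'):
    c=dict(np.load(n+'0.npz')); P=pts(c); hsv=cv2.cvtColor(c['color'],cv2.COLOR_RGB2HSV)
    save(c,n+'crop.png',(210,130,480,290) if n=='top' else (170,150,430,340),2.8)
    inb=(P[...,0]>.1)&(P[...,0]<.9)&(abs(P[...,1])<.8)&(P[...,2]<.2)
    b=(hsv[...,0]>100)&(hsv[...,0]<125)&(hsv[...,1]>140)&inb&(P[...,2]>-.01)
    # lid top: height band
    zb=P[b][:,2]; print(n,'blue z pct',np.percentile(zb,[2,25,50,75,98]).round(4))
    lid=(b&(P[...,2]>.058)).astype(np.uint8)
    q=P[lid>0]; rc=cv2.minAreaRect((q[:,:2]*1000).astype(np.float32)); print('lid rect(mm)',rc,cv2.boxPoints(rc).round(0).tolist())
    cnt=max(cv2.findContours(lid,0,2)[0],key=cv2.contourArea); px=cv2.approxPolyDP(cnt,6,True)[:,0]
    print('ray corners',[(p.tolist(),(ray(c,*p,.072)[:2]*1000).round().tolist()) for p in px])
    k=inb&(P[...,2]>.085)&(P[...,0]<.65)&(P[...,0]>.2)&(P[...,1]<.25)&(P[...,1]>0)&(P[...,2]<.13)
    nl,lb,st,ce=cv2.connectedComponentsWithStats(k.astype(np.uint8))
    for i in range(1,nl):
        if st[i,4]>8: q=P[lb==i]; print('knob?',ce[i].round(1),st[i,4],q.mean(0).round(4),q.min(0).round(4),q.max(0).round(4))
    w=((hsv[...,1]<60)&(hsv[...,2]>125)&inb&(P[...,2]<.012)).astype(np.uint8)
    nl,lb,st,ce=cv2.connectedComponentsWithStats(w)
    for i in range(1,nl):
        if st[i,4]>150:
            ys,xs=np.where(lb==i); q=np.array([ray(c,a,bb,.001) for a,bb in zip(xs,ys)]); rc=cv2.minAreaRect((q[:,:2]*1000).astype(np.float32)); print('sheet',ce[i].round(),rc,'z',np.median(P[lb==i][:,2]).round(4))
E
```

```text
top blue z pct [0.0655 0.0704 0.0727 0.0752 0.08  ]
lid rect(mm) ((528.1709594726562, 102.55085754394531), (148.246337890625, 266.4924011230469), 10.88428020477295) [[430.0, 219.0], [481.0, -42.0], [626.0, -14.0], [576.0, 247.0]]
ray corners [([298, 153], [622.0, -13.0]), ([228, 165], [575.0, 243.0]), ([234, 203], [436.0, 218.0]), ([305, 191], [482.0, -41.0])]
knob? [267.4 188.8] 47 [0.4841 0.0923 0.1149] [0.4725 0.0797 0.1052] [0.4984 0.1046 0.124 ]
sheet [417. 161.] ((609.9286499023438, -468.47503662109375), (177.87359619140625, 127.56029510498047), 7.0151286125183105) z 0.0014
sheet [359. 178.] ((542.1653442382812, -243.11119079589844), (177.23492431640625, 127.43568420410156), 6.366875648498535) z 0.0014
sheet [454. 229.] ((337.92877197265625, -607.283935546875), (127.14663696289062, 170.1837615966797), 85.65970611572266) z 0.0016
sheet [384. 260.] ((227.195068359375, -337.1285095214844), (83.50819396972656, 126.73445129394531), 18.07396125793457) z 0.0012
scene blue z pct [0.0678 0.0713 0.0727 0.0741 0.0768]
lid rect(mm) ((527.9806518554688, 102.39588928222656), (150.57839965820
[... 205 characters left out ...]
4.0]), ([353, 182], [452.0, 111.0]), ([330, 202], [482.0, -38.0]), ([367, 217], [625.0, -14.0])]
knob? [357.1 179.2] 59 [0.4873 0.0909 0.1082] [0.4731 0.0783 0.0857] [0.4989 0.1064 0.1187]
sheet [215. 223.] ((212.60108947753906, -324.57708740234375), (102.2685546875, 157.6753692626953), 19.835969924926758) z 0.001
sheet [301. 256.] ((547.8828735351562, -216.5165252685547), (272.46435546875, 216.84317016601562), 79.76907348632812) z 0.0011
sheet [159. 279.] ((322.4838562011719, -568.3950805664062), (204.93447875976562, 206.73236083984375), 85.6277847290039) z 0.0011
sheet [256. 305.] ((612.6661987304688, -437.4859619140625), (280.09368896484375, 227.6129608154297), 65.50418090820312) z 0.0012
```

View pics/topcrop.png

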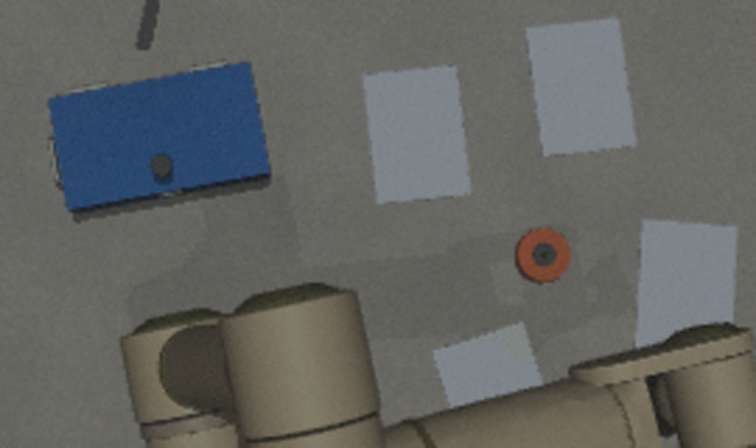

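The crop shows the target sheet (leftmost) at crop (415,135) and the knob at crop (162,165) on the only blue chest.

- **Sheet:** centre (0.542, -0.243), size 177x127 mm, z≈0.001. The next sheet to its right is at y≈-0.33.
- **Chest:** centre (0.528, 0.102), yaw about 11°, lid top at 0.072, which matches 64+8.
- **Knob:** (0.484, 0.093), head top about 0.115, so its middle is at about 0.107. This agrees with the text.

Next I move above the knob.

>>> jog_arm --increments '[1, 18.5, 40.5, 0, -1, 1, 18.5, 40.5, 0, -1, 1, 18.5, 40.5, 0, -1, 1, 18.5, 40.5, 0, -1, 1, 18.5, 40.5, 0, -1, 1, 18.5, 40.5, 0, -1, 1, 18.5, 40.5, 0, -1, 1, 18.5, 40.5, 0, -1, 1, 18.5, 40.5, 0, -1, 1, 18.5, 40.5, 0, -1, 1, 18.5, 40.5, 0, -1, 1, 18.5, 40.5, 0, -1, 1, 18.5, 40.5, 0, -1, 1, 18.5, 40.5, 0, -1, 1, 0, 0, 0, 0, 1, 0, 0, 0, 0]' --force 20

```text
time_s: 1.7
position: [0.4827, 0.0926, 0.2107]
ee_rot: [0.0, 0.995, 0.099, -0.001]
ft_force: [-0.0, 0.4, -0.3]
gripper_width: 0.0879
grip_force: 0.0
```

>>> jog_arm --increments '[1, 1, 0, -35, 0, 1, 0, 0, -35, 0, 1, 0, 0, -34, 0, 1, 0, 0, 0, 0, 0.2, 0, 0, 0, 0, 0.2, 0, 0, 0, 0, 0.2, 0, 0, 0, 0, 0.2, 0, 0, 0, 0, 0.2, 0, 0, 0, 0, 0.2, 0, 0, 0, 0, 0.2, 0, 0, 0, 0, 0.2, 0, 0, 0, 0]' --force 20

```text
time_s: 2.9
position: [0.484, 0.0922, 0.1072]
ee_rot: [-0.0, 0.995, 0.098, -0.0]
ft_force: [0.2, 0.1, -0.2]
gripper_width: 0.0262
grip_force: 0.0
```

>>> jog_arm --increments '[0.2, 0, 0, 0, 0, 0.2, 0, 0, 0, 0, 0.2, 0, 0, 0, 0]'

```text
time_s: 3.2
position: [0.484, 0.0922, 0.1072]
ee_rot: [-0.0, 0.995, 0.098, -0.0]
ft_force: [-0.8, 0.4, 0.2]
gripper_width: 0.0177
grip_force: 0.0
```

```bash
python3 - <<'E'
from h import *
c=cam('top'); save(c,'t1.png',(220,130,320,230),4)
c=cam('scene'); save(c,'s1.png',(300,110,430,240),4)
import cv2 as v
a=v.imread('pics/t1.png');b=v.imread('pics/s1.png');b=v.resize(b,(400,400));v.imwrite('pics/g1.png',np.hstack([a,b]))
E
```

```text
(no output)
```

View pics/g1.png

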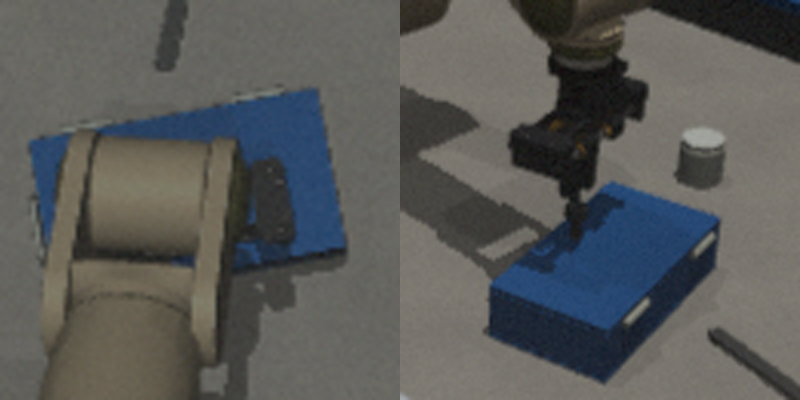

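The view shows the fingers nearly shut over the lid at right-panel (577,215), with the width down to 17.7 mm, which is less than the knob. I'll check where the knob is before moving.

```bash
python3 - <<'E'
from h import *
print(r.sense())
c0=dict(np.load('scene0.npz'));t0=dict(np.load('top0.npz'))
def pr(c): return np.array(c['K'])@np.hstack([c['R'],c['t'][:,None]])
for a,b in(((267.4,188.8),(357.1,179.2)),((267.4,188.8),(357.1,181))):
    X=cv2.triangulatePoints(pr(t0),pr(c0),np.array(a),np.array(b)); print((X[:3]/X[3]).ravel())
c=cam('scene'); save(c,'s2.png',(335,160,385,205),8); 
i=c0['color'][160:205,335:385,::-1]; j=c['color'][160:205,335:385,::-1]
cv2.imwrite('pics/s2.png',cv2.resize(np.hstack([i,j]),None,fx=8,fy=8))
P=pts(c);P0=pts(c0)
for v in range(166,200,3): print(v,P0[v,350:366:3].round(3)[:,[0,2]].tolist())
E
```

```text
{'time_s': 3.3, 'joint_pos': array([-5.01047784e-02,  3.54714586e-01,  1.73286423e+00, -1.72805010e-05,
        1.05407645e+00,  1.32423111e+00]), 'qvel': array([-0.00102119,  0.00293859, -0.00022445,  0.00091046,  0.00094688,
       -0.00088624]), 'tau': array([ 8.52888825e-04, -3.88402605e+01, -2.19542956e+01,  2.88093870e-02,
       -7.04233046e-02,  6.70053282e-06]), 'position': array([0.48396893, 0.09217253, 0.10719652]), 'ee_rot': array([ 2.80245018e-06,  9.95178871e-01,  9.80765717e-02, -3.20749449e-05]), 'ft_force': array([ 0.4465876 ,  0.51466763, -0.21314314]), 'torque': array([0.04213178, 0.03409032, 0.01308668]), 'grip_force': 0.0, 'gripper_width': 0.017673220691058294}
[0.48508614 0.09324463 0.10634819]
[0.48557151 0.0937722  0.09896658]
166 [[0.288, 0.002], [0.292, -0.002], [0.305, 0.002], [0.315, 0.003], [0.314, -0.006], [0.332, 0.002]]
169 [[0.301, -0.001], [0.306, -0.004], [0.324, 0.004], [0.325, -0.003], [0.337, 0.0], [0.348, 0.002]]
172 [[0.317, -0.001], [0.328, 0.002], [0.333, -0.002], [0.343, -0.001], [0.357, 0.004], [0.438, 0.073]]
175 [[0.334, -0.0], [0.338, -0
[... 176 characters left out ...]
[[0.366, 0.002], [0.377, 0.005], [0.488, 0.104], [0.497, 0.105], [0.472, 0.074], [0.475, 0.07]]
184 [[0.38, 0.001], [0.461, 0.072], [0.483, 0.087], [0.476, 0.072], [0.484, 0.072], [0.493, 0.074]]
187 [[0.469, 0.075], [0.474, 0.072], [0.487, 0.077], [0.493, 0.076], [0.499, 0.074], [0.505, 0.073]]
190 [[0.483, 0.075], [0.488, 0.073], [0.497, 0.074], [0.505, 0.075], [0.509, 0.071], [0.516, 0.071]]
193 [[0.493, 0.073], [0.505, 0.078], [0.504, 0.069], [0.515, 0.072], [0.518, 0.068], [0.533, 0.077]]
196 [[0.508, 0.076], [0.516, 0.076], [0.519, 0.071], [0.528, 0.073], [0.534, 0.072], [0.543, 0.074]]
199 [[0.514, 0.069], [0.524, 0.071], [0.531, 0.071], [0.539, 0.072], [0.547, 0.073], [0.556, 0.075]]
```

View pics/s2.png

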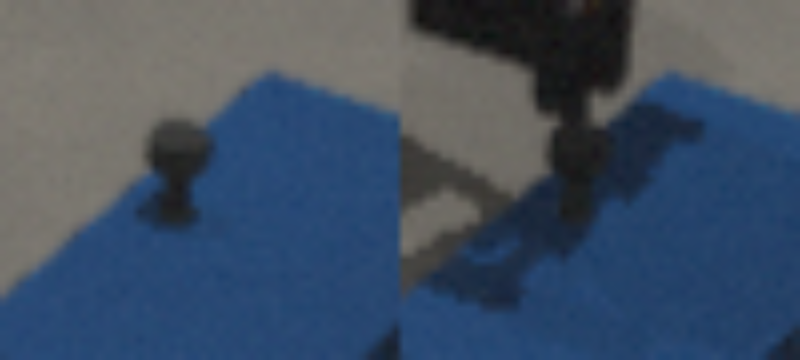

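```bash
python3 - <<'E'
from h import *
c=cam('scene'); R=c['R'];t=c['t'];K=np.array(c['K'])
for z in(.16,.13,.115,.107,.096,.072):
    p=K@(R@np.array([.484,.0922,z])+t); print(z,(p[:2]/p[2]).round(1))
P=pts(c)
for v in range(158,190,2): print(v,[(P[v,u]*1000).round().astype(int).tolist() for u in (352,354,356,358,360)])
E
```

```text
0.16 [357.3 165.9]
0.13 [356.9 173.4]
0.115 [356.7 177.1]
0.107 [356.6 179. ]
0.096 [356.5 181.7]
0.072 [356.2 187.4]
158 [[533, 6, 244], [536, 12, 243], [532, 26, 236], [515, 56, 217], [523, 58, 220]]
160 [[531, 9, 235], [535, 14, 235], [519, 42, 217], [520, 52, 213], [520, 61, 210]]
162 [[531, 9, 227], [536, 13, 228], [1335, -923, 927], [497, 80, 185], [522, 60, 203]]
164 [[530, 11, 219], [537, 12, 222], [497, 69, 182], [494, 83, 175], [486, 103, 164]]
166 [[531, 10, 213], [535, 15, 212], [498, 69, 175], [496, 81, 169], [484, 107, 154]]
168 [[528, 14, 203], [536, 14, 206], [497, 70, 166], [495, 84, 160], [488, 102, 149]]
170 [[482, 68, 153], [490, 68, 156], [500, 67, 161], [498, 81, 154], [490, 101, 143]]
172 [[481, 69, 144], [492, 67, 149], [499, 69, 152], [493, 87, 142], [350, 271, 3]]
174 [[340, 233, 6], [487, 73, 137], [493, 77, 138], [493, 87, 134], [356, 265, -1]]
176 [[343, 230, -1], [473, 90, 116], [479, 94, 116], [482, 101, 115], [489, 104, 117]]
178 [[355, 217, 0], [479, 84, 113], [487, 85, 116], [493, 89, 117], [494, 98, 113]]
180 [[365, 206, 0], [482, 80, 108], [487, 85, 108], [497, 85, 112], [497, 96, 107]]
182 [[372, 199, -3], [451, 117, 69], [485, 88, 97], [492, 90, 99], [473, 125, 75]]
184 [[461, 96, 74], [462, 105, 71], [485, 88, 89], [489, 95, 87], [479, 119, 72]]
186 [[468, 88, 73], [474, 92, 74], [483, 92, 78], [489, 96, 79], [486, 110, 71]]
188 [[472, 83, 69], [484, 81, 75], [488, 87, 74], [492, 93, 73], [496, 99, 72]]
```

Depth shows the fingertips at about z=0.133, just above the knob head (top 0.116), though the state implies 0.096. I'll open up and measure the tips again.

>>> jog_arm --increments '[1, 0, 0, 0, 0, 1, 0, 0, 0, 0, 1, 0, 0, 0, 0, 1, 0, 0, 0, 0, 1, 0, 0, 0, 0, 1, 0, 0, 0, 0, 1, 0, 0, 0, 0, 1, 0, 0, 0, 0]'

```text
time_s: 4.2
position: [0.484, 0.0922, 0.1072]
ee_rot: [-0.0, 0.995, 0.098, 0.0]
ft_force: [-0.7, 0.2, 0.0]
gripper_width: 0.0796
grip_force: 0.0
```

```bash
python3 - <<'E'
from h import *
s=r.sense();print(s['position'],s['gripper_width'],s['time_s'])
c=cam('scene');P=pts(c)
m=(abs(P[...,0]-.49)<.035)&(abs(P[...,1]-.09)<.1)&(P[...,2]>.085)&(P[...,2]<.2)
ax=np.array([-.19,.982])
q=P[m]; l=(q[:,:2]-[.484,.0922])@ax
for a in np.arange(-.08,.08,.01):
    k=(l>=a)&(l<a+.01)
    if k.sum()>3: print(round(a,2),k.sum(),q[k][:,2].min().round(3),np.percentile(q[k][:,2],10).round(3),q[k][:,0].mean().round(3))
save(c,'s3.png',(310,130,400,210),8)
E
```

```text
[0.48398965 0.09216335 0.10722571] 0.0795888578379762 4.2
-0.06 59 0.139 0.142 0.497
-0.05 10 0.137 0.141 0.502
-0.02 5 0.103 0.104 0.487
-0.01 32 0.087 0.095 0.488
-0.0 15 0.089 0.103 0.488
0.01 5 0.102 0.106 0.481
0.03 23 0.137 0.142 0.479
0.04 62 0.134 0.139 0.478
0.05 11 0.141 0.159 0.483
```

View pics/s3.png

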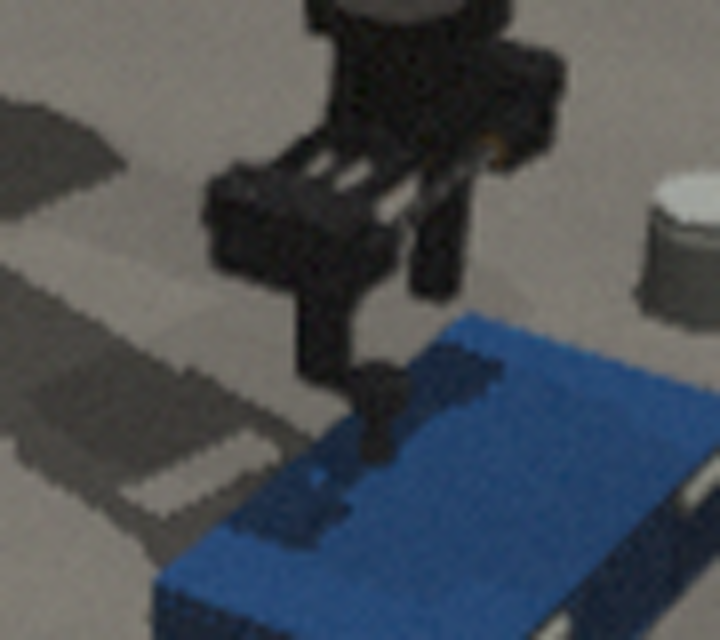

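The picture shows the open fingers at (325,370) and (440,295), ending above the knob head at (380,385). The real tips sit about 38 mm higher than the state implies, so I lower in steps and re-measure.

>>> jog_arm --increments '[1, 0, 0, -10, 0, 1, 0, 0, -10, 0, 1, 0, 0, -10, 0, 1, 0, 0, 0, 0]'

```text
time_s: 4.65
position: [0.483, 0.0922, 0.0754]
ee_rot: [-0.0, 0.995, 0.098, -0.002]
ft_force: [0.5, -0.6, 0.9]
gripper_width: 0.0881
grip_force: 0.0
```

```bash
cat >> h.py <<'E'
def tips(c,ctr,ax=(-.19,.982),lo=.085,hi=.2,w=.035):
    P=pts(c); ax=np.array(ax); d=P[...,:2]-np.array(ctr); l=d@ax; n=d@np.array([ax[1],-ax[0]])
    m=(abs(n)<w)&(abs(l)<.1)&(P[...,2]>lo)&(P[...,2]<hi)
    for a in np.arange(-.08,.08,.01):
        k=m&(l>=a)&(l<a+.01)
        if k.sum()>3: print(round(a,2),k.sum(),P[k][:,2].min().round(3),np.percentile(P[k][:,2],10).round(3),n[k].mean().round(3))
E
python3 - <<'E'
from h import *
s=r.sense();print(s['position'],s['gripper_width'],s['ft_force'])
c=cam('scene');tips(c,(.484,.0922))
t0=dict(np.load('scene0.npz'));print('start');ph=.4407
tips(t0,(.224,-.475),(np.sin(.4407),-np.cos(.4407)),lo=.15,hi=.3)
E
```

```text
[0.48300278 0.09220825 0.07544843] 0.08809734608523102 [ 0.46299629 -0.59691647  0.93739735]
-0.08 9 0.173 0.173 0.033
-0.07 38 0.111 0.121 0.011
-0.06 43 0.108 0.111 0.006
-0.05 8 0.107 0.109 0.011
-0.04 4 0.181 0.182 0.024
-0.03 7 0.179 0.182 0.018
-0.02 17 0.102 0.106 0.0
-0.01 41 0.086 0.095 0.004
-0.0 21 0.086 0.102 0.006
0.01 10 0.106 0.112 0.013
0.02 5 0.179 0.181 0.025
0.03 6 0.153 0.165 0.023
0.04 66 0.102 0.108 0.004
0.05 68 0.105 0.117 0.014
0.06 12 0.131 0.172 0.027
0.07 13 0.173 0.177 0.028
start
-0.07 5 0.264 0.271 -0.011
-0.06 54 0.238 0.246 -0.008
-0.05 89 0.239 0.245 -0.003
0.04 22 0.24 0.247 -0.009
0.05 63 0.24 0.245 -0.004
0.06 33 0.249 0.254 -0.003
```

Consistently, true z ≈ reported z + 0.039, both here and at the start pose. I go down 7 mm more and close.

>>> jog_arm --increments '[1, 1, 0, -7, 0, 1, 0, 0, 0, 0, 0.2, 0, 0, 0, 0, 0.2, 0, 0, 0, 0, 0.2, 0, 0, 0, 0, 0.2, 0, 0, 0, 0, 0.2, 0, 0, 0, 0, 0.2, 0, 0, 0, 0, 0.2, 0, 0, 0, 0, 0.2, 0, 0, 0, 0, 0.2, 0, 0, 0, 0, 0.2, 0, 0, 0, 0]' --force 15

```text
time_s: 5.9
position: [0.4842, 0.0956, 0.0701]
ee_rot: [-0.003, 0.995, 0.098, -0.0]
ft_force: [-2.4, 22.1, 0.8]
gripper_width: 0.0269
grip_force: 15.0
```

>>> jog_arm --increments '[0.2, -0.8, 4, 0, 0, 0.2, 0, 0, 0, 0, 0.2, 0, 0, 0, 0]'

```text
time_s: 6.2
position: [0.4842, 0.0957, 0.0701]
ee_rot: [0.0, 0.995, 0.098, -0.0]
ft_force: [-0.4, -3.8, -1.3]
gripper_width: 0.027
grip_force: 15.0
```

```bash
python3 - <<'E'
import numpy as np
for h in(.043,):
    r=np.hypot(.12,h);a0=np.arctan2(h,-.12);th=np.radians(np.arange(0,106,5))
    p=np.c_[r*np.cos(a0-th),r*np.sin(a0-th)]*1000;d=np.diff(p,axis=0)
    for t,(x,z) in zip(range(5,110,5),d): print(t,(x*np.cos(.192)).round(1),(x*np.sin(.192)).round(1),z.round(1))
E
```

```text
5 4.1 0.8 10.3
10 5.0 1.0 9.9
15 5.8 1.1 9.4
20 6.6 1.3 8.9
25 7.3 1.4 8.2
30 8.0 1.6 7.6
35 8.6 1.7 6.8
40 9.2 1.8 6.0
45 9.7 1.9 5.2
50 10.1 2.0 4.3
55 10.4 2.0 3.4
60 10.6 2.1 2.5
65 10.8 2.1 1.5
70 10.9 2.1 0.5
75 10.9 2.1 -0.4
80 10.8 2.1 -1.4
85 10.7 2.1 -2.4
90 10.4 2.0 -3.3
95 10.1 2.0 -4.2
100 9.7 1.9 -5.1
105 9.2 1.8 -5.9
```

>>> jog_arm --increments '[0.2, 4.1, 0.8, 10.3, 0, 0.2, 5, 1, 9.9, 0, 0.2, 5.8, 1.1, 9.4, 0, 0.2, 6.6, 1.3, 8.9, 0, 0.2, 7.3, 1.4, 8.2, 0, 0.2, 8, 1.6, 7.6, 0, 0.2, 8.6, 1.7, 6.8, 0, 0.2, 9.2, 1.8, 6, 0, 0.2, 0, 0, 0, 0]' --force 20

```text
time_s: 7.1
position: [0.5398, 0.1065, 0.1382]
ee_rot: [0.001, 0.995, 0.098, 0.0]
ft_force: [-2.1, -6.2, -0.1]
gripper_width: 0.027
grip_force: 20.0
```

Low forces, still gripped. I continue the arc.

>>> jog_arm --increments '[0.2, 9.7, 1.9, 5.2, 0, 0.2, 10.1, 2, 4.3, 0, 0.2, 10.4, 2, 3.4, 0, 0.2, 10.6, 2.1, 2.5, 0, 0.2, 10.8, 2.1, 1.5, 0, 0.2, 10.9, 2.1, 0.5, 0, 0.2, 10.9, 2.1, -0.4, 0, 0.2, 10.8, 2.1, -1.4, 0, 0.2, 0, 0, 0, 0]'

```text
time_s: 8.0
position: [0.624, 0.1227, 0.1533]
ee_rot: [0.001, 0.995, 0.098, 0.0]
ft_force: [-0.3, -6.4, 0.6]
gripper_width: 0.027
grip_force: 20.0
```

>>> jog_arm --increments '[0.2, 10.7, 2.1, -2.4, 0, 0.2, 10.4, 2, -3.3, 0, 0.2, 10.1, 2, -4.2, 0, 0.2, 9.7, 1.9, -5.1, 0, 0.2, 3.5, 0.7, -2, 0, 0.2, 0, 0, 0, 0]'

```text
time_s: 8.6
position: [0.6681, 0.1312, 0.1363]
ee_rot: [0.001, 0.995, 0.098, 0.001]
ft_force: [0.8, -5.4, 1.4]
gripper_width: 0.0271
grip_force: 20.0
```

>>> jog_arm --increments '[0.9, 0, 0, 0, 0, 0.9, 0, 0, 0, 0, 0.9, 0, 0, 0, 0, 0.9, 0, 0, 0, 0, 0.9, 0, 0, 0, 0, 0.9, 0, 0, 0, 0, 0.9, 0, 0, 20, 0, 0.9, 0, 0, 40, 0, 0.9, 0, 0, 40, 0, 0.9, 0, -20, 30, 0, 0.9, -20, -40, 0, 0, 0.9, -20, -40, 0, 0, 0.9, -20, -40, 0, 0, 0.9, -20, -40, 0, 0, 0.9, -20, -40, 0, 0, 0.9, -20, -40, 0, 0, 0.9, 0, 0, 0, 0]'

```text
time_s: 10.3
position: [0.5456, -0.1319, 0.2662]
ee_rot: [0.0, 0.995, 0.096, -0.0]
ft_force: [0.3, 0.8, 1.2]
gripper_width: 0.0793
grip_force: 0.0
```

```bash
python3 - <<'E'
from h import *
t=cam('top');s=cam('scene');np.savez('top1.npz',**t);np.savez('scene1.npz',**s)
a=cv2.resize(t['color'][130:230,210:310,::-1],(400,400),interpolation=2);b=cv2.resize(s['color'][110:240,300:430,::-1],(400,400),interpolation=2)
cv2.imwrite('pics/open.png',np.hstack([a,b]))
P=pts(t); ux=np.array([.982,.19]);uy=np.array([-.19,.982])
d=P[...,:2]-[.528,.1024]; X=d@ux;Y=d@uy
m=(abs(X)<.068)&(abs(Y)<.13)&(P[...,2]<.075)
print('z in chest',np.percentile(P[m][:,2],[5,25,50,75,95]).round(3))
c=m&(P[...,2]>.045)
nl,lb,st,ce=cv2.connectedComponentsWithStats(c.astype(np.uint8))
for i in range(1,nl):
    if st[i,4]>60:
        q=P[lb==i]; rc=cv2.minAreaRect((q[:,:2]*1000).astype(np.float32)); print(st[i,4],ce[i].round(1),rc,np.median(q[:,2]).round(4),X[lb==i].mean().round(3),Y[lb==i].mean().round(3))
E
```

```text
z in chest [0.001 0.006 0.03  0.055 0.06 ]
331 [285.9 172. ] ((553.8576049804688, 30.92581558227539), (101.77393341064453, 45.824790954589844), 11.034552574157715) 0.0553 0.011 -0.075
342 [266.6 176.2] ((537.9081420898438, 102.90422058105469), (101.64301300048828, 46.573333740234375), 10.632587432861328) 0.0551 0.009 -0.002
347 [247.8 185. ] ((504.7183837890625, 171.5742645263672), (101.27079772949219, 46.59036636352539), 11.824931144714355) 0.0552 -0.01 0.072
```

View pics/open.png

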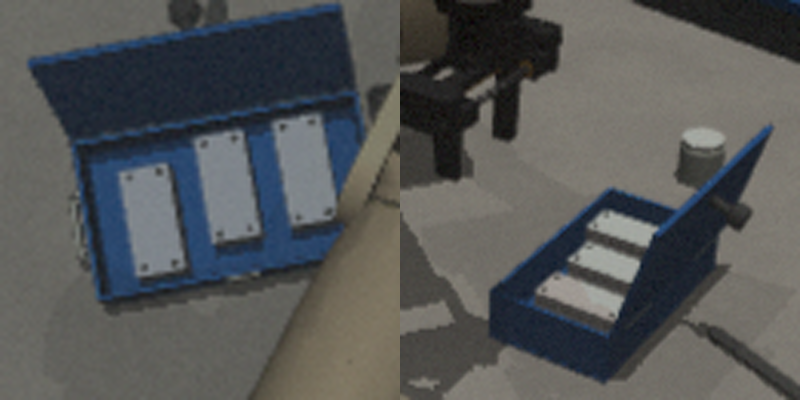

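The lid is open and leaning back on its stop (left panel 200,70; right panel 715,200). The three cases are at left panel (152,220), (228,185) and (305,170), with tops at z=0.055 (5+50, as expected). Their centres are A (0.554,0.031), B (0.538,0.103) and C (0.505,0.172), all with yaw about 11°. I start with A.

>>> jog_arm --increments '[0.66, 3, 42, 0, 0, 0.66, 2, 42, -20, 0, 0.66, 2, 41, -30, 0, 0.66, 2, 40, -30, 0, 0.66, 0, 0, -45, 0, 0.66, 0, 0, -45, 0, 0.66, 0, 0, -45, 0, 0.66, 0, 0, 0, 0, 0.66, 0, 0, 0, 0]' --force 40

```text
time_s: 11.3
position: [0.557, 0.0372, 0.0525]
ee_rot: [-0.0, 0.995, 0.099, 0.0]
ft_force: [0.3, -0.3, -0.1]
gripper_width: 0.0581
grip_force: 0.0
```

```bash
python3 - <<'E'
from h import *
s=cam('scene'); tips(s,(.5545,.031),lo=.062,hi=.16,w=.03)
E
```

```text
-0.08 29 0.143 0.145 -0.001
-0.07 7 0.062 0.063 0.003
-0.06 12 0.062 0.063 -0.003
-0.05 7 0.089 0.091 0.004
-0.04 43 0.082 0.087 0.006
-0.03 5 0.094 0.096 0.014
-0.02 4 0.156 0.156 0.016
0.03 55 0.08 0.084 0.009
0.04 35 0.08 0.094 0.012
```

>>> jog_arm --increments '[0.66, -2, -3, 0, 0, 0.66, 0, 0, -21, 0, 0.66, 0, 0, -21, 0, 0.66, 0, 0, -21, 0, 0.66, 0, 0, 0, 0]'

```text
time_s: 11.85
position: [0.5538, 0.0332, -0.012]
ee_rot: [-0.0, 0.995, 0.098, -0.001]
ft_force: [-0.9, 0.1, 0.6]
gripper_width: 0.058
grip_force: 0.0
```

>>> jog_arm --increments '[0.35, 0, 0, 0, 0, 0.35, 0, 0, 0, 0, 0.35, 0, 0, 0, 0, 0.35, 0, 0, 0, 0]' --force 40

```text
time_s: 12.25
position: [0.5555, 0.0331, -0.0097]
ee_rot: [0.0, 0.995, 0.098, 0.001]
ft_force: [-0.7, 0.7, 7.8]
gripper_width: 0.0457
grip_force: 40.0
```

Gripped at 45.7 mm. I lift it clear, back towards the robot and away from the lid.

>>> jog_arm --increments '[0.35, 0, 0, 10, 0, 0.35, 0, 0, 30, 0, 0.35, 0, 0, 40, 0, 0.35, 0, 0, 40, 0, 0.35, -15, -3, 40, 0, 0.35, -30, -6, 20, 0, 0.35, -15, -3, 0, 0, 0.35, 0, 0, 0, 0, 0.35, 0, 0, 0, 0, 0.35, 0, 0, 0, 0]'

```text
time_s: 13.25
position: [0.4948, 0.0214, 0.1682]
ee_rot: [-0.0, 0.995, 0.098, -0.0]
ft_force: [0.5, 0.3, -2.3]
gripper_width: 0.046
grip_force: 40.0
```

```bash
cat > rd.py <<'E'
from h import *
F=[];T=[]
for i in range(6):
    s=r.sense();F.append(s['ft_force']);T.append(s['torque']); r.read_camera('top')
F=np.array(F);T=np.array(T);uy=np.array([-.19,.982,0])
print(s['time_s'],s['position'].round(4),s['gripper_width'].round(4),'F',F.mean(0).round(2),F.std(0).round(2),'T',T.mean(0).round(4),T.std(0).round(4),'Ty',(T@uy).mean().round(4),(T@uy).round(3))
E
python3 rd.py
```

```text
Traceback (most recent call last):
  File "rd.py", line 6, in <module>
    print(s['time_s'],s['position'].round(4),s['gripper_width'].round(4),'F',F.mean(0).round(2),F.std(0).round(2),'T',T.mean(0).round(4),T.std(0).round(4),'Ty',(T@uy).mean().round(4),(T@uy).round(3))
                                             ^^^^^^^^^^^^^^^^^^^^^^^^
AttributeError: 'float' object has no attribute 'round'
```

Now I shake it end to end, ending at the +x end.

```bash
sed -i "s/s\['gripper_width'\].round(4)/round(s['gripper_width'],4)/" rd.py; python3 rd.py
```

```text
13.8 [0.4944 0.0213 0.1684] 0.0459 F [ 0.37 -0.12 -3.29] [0.41 0.93 0.31] T [ 0.0165 -0.0112  0.0095] [0.0438 0.0409 0.0238] Ty -0.0141 [-0.06   0.035  0.029 -0.041 -0.057  0.01 ]
```

>>> jog_arm --increments '[0.35, -42, -8, 0, 0, 0.35, 42, 8, 0, 0, 0.35, -42, -8, 0, 0, 0.35, 42, 8, 0, 0, 0.35, -42, -8, 0, 0, 0.35, 42, 8, 0, 0, 0.35, -42, -8, 0, 0, 0.35, 0, 0, 0, 0, 0.35, 42, 8, 0, 0, 0.35, 0, 0, 0, 0, 0.35, 0, 0, 0, 0, 0.35, 0, 0, 0, 0]'

```text
time_s: 15.05
position: [0.4939, 0.0213, 0.1687]
ee_rot: [0.0, 0.995, 0.098, 0.0]
ft_force: [-0.3, -0.6, -2.8]
gripper_width: 0.0456
grip_force: 40.0
```

```bash
python3 rd.py
```

```text
15.3 [0.4941 0.0212 0.1687] 0.0454 F [-0.14 -0.36 -2.81] [0.58 0.29 0.36] T [ 0.0259  0.0125 -0.017 ] [0.0126 0.0164 0.0294] Ty 0.0073 [-0.005  0.019  0.009 -0.019  0.02   0.019]
```

>>> jog_arm --increments '[0.35, -42, -8, 0, 0, 0.35, 0, 0, 0, 0, 0.35, 0, 0, 0, 0, 0.35, 0, 0, 0, 0]'

```text
time_s: 15.75
position: [0.4532, 0.0131, 0.1689]
ee_rot: [0.0, 0.995, 0.098, 0.001]
ft_force: [0.9, 0.5, -2.8]
gripper_width: 0.0455
grip_force: 40.0
```

```bash
python3 rd.py
```

```text
16.0 [0.4527 0.0133 0.1684] 0.0458 F [ 0.05  0.49 -2.9 ] [0.41 0.35 0.21] T [ 0.0006 -0.0052 -0.0154] [0.0358 0.0254 0.0383] Ty -0.0052 [-0.016  0.026 -0.018  0.017 -0.002 -0.039]
```

```bash
sed -i 's/range(6)/range(14)/; s/,(T@uy).round(3))/,"se",((T@uy).std()\/14**.5).round(4))/' rd.py
```

>>> jog_arm --increments '[0.35, 10, 2, 0, 0, 0.35, 30, 6, 0, 0, 0.35, 45, 9, 0, 0, 0.35, 0, 0, 0, 0, 0.35, 0, 0, 0, 0]'

```text
time_s: 16.55
position: [0.5378, 0.0306, 0.1675]
ee_rot: [-0.0, 0.995, 0.098, -0.001]
ft_force: [-0.5, -0.0, -3.6]
gripper_width: 0.0455
grip_force: 40.0
```

```bash
python3 rd.py
```

```text
17.2 [0.5373 0.0302 0.1685] 0.0454 F [-0.08  0.   -2.52] [0.57 0.6  0.59] T [ 0.0136  0.0106 -0.0045] [0.0216 0.0312 0.0351] Ty 0.0078 se 0.0077
```

>>> jog_arm --increments '[0.35, -10, -2, 0, 0, 0.35, -30, -6, 0, 0, 0.35, -45, -9, 0, 0, 0.35, 0, 0, 0, 0, 0.35, 0, 0, 0, 0]'

```text
time_s: 17.75
position: [0.4523, 0.0131, 0.169]
ee_rot: [0.0, 0.995, 0.098, 0.001]
ft_force: [0.4, -0.7, -2.9]
gripper_width: 0.0457
grip_force: 40.0
```

```bash
python3 rd.py
```

```text
18.4 [0.4524 0.0133 0.1684] 0.0456 F [ 0.14 -0.27 -2.8 ] [0.47 0.37 0.57] T [ 0.0359 -0.0128  0.0024] [0.0298 0.0252 0.0255] Ty -0.0194 se 0.0069
```

A looks silent: the moment about its y stays within noise at both ends, where a ball would swing it by about ±0.03 N m. I put it back and test B for comparison.

>>> jog_arm --increments '[0.35, 34, 6.5, 0, 0, 0.35, 34, 6.5, -20, 0, 0.35, 34, 6.5, -45, 0, 0.35, 0, 0, -45, 0, 0.35, 0, 0, -35, 0, 0.35, 0, 0, -15, 0, 0.35, 0, 0, -10, 0, 0.35, 0, 0, -5, 0, 0.35, 0, 0, 0, 0]'

```text
time_s: 19.35
position: [0.5505, 0.0319, -0.001]
ee_rot: [0.0, 0.995, 0.098, 0.0]
ft_force: [-0.2, -0.1, -3.3]
gripper_width: 0.0454
grip_force: 40.0
```

>>> jog_arm --increments '[0.35, 2, 1, -5, 0, 0.35, 0, 0, -4, 0, 0.35, 0, 0, 0, 0, 0.66, 0, 0, 0, 0, 0.66, 0, 0, 0, 0, 0.66, 0, 0, 0, 0, 0.66, 0, 0, 25, 0, 0.66, 0, 0, 35, 0, 0.66, 0, 0, 20, 0, 0.66, -7, 36, 0, 0, 0.66, -7, 36, 0, 0, 0.66, 0, 0, 0, 0, 0.66, 0, 0, 0, 0]'

```text
time_s: 20.65
position: [0.5383, 0.1052, 0.0699]
ee_rot: [0.0, 0.995, 0.099, 0.0]
ft_force: [-0.3, 0.1, -0.1]
gripper_width: 0.0581
grip_force: 0.0
```

```bash
cat > see.py <<'E'
from h import *
t=cam('top');P=pts(t); ux=np.array([.982,.19]);uy=np.array([-.19,.982])
d=P[...,:2]-[.528,.1024]; X=d@ux;Y=d@uy
hs=cv2.cvtColor(t['color'],cv2.COLOR_RGB2HSV)
c=(abs(X)<.068)&(abs(Y)<.13)&(P[...,2]<.07)&(P[...,2]>.045)&(hs[...,1]<90)
nl,lb,st,ce=cv2.connectedComponentsWithStats(c.astype(np.uint8))
for i in range(1,nl):
    if st[i,4]>40:
        q=P[lb==i]; rc=cv2.minAreaRect((q[:,:2]*1000).astype(np.float32)); print(st[i,4],np.round(rc[0]),np.round(rc[1]),round(rc[2],1),np.median(q[:,2]).round(4))
s=cam('scene'); p=r.sense()['position']; print(p.round(4)); tips(s,p[:2],lo=.062,hi=.16,w=.03)
E
python3 see.py
```

```text
165 [550.  29.] [99. 46.] 11.4 0.0557
[0.5386 0.1042 0.0698]
-0.05 39 0.1 0.105 0.003
-0.04 13 0.099 0.102 0.006
0.02 18 0.1 0.104 0.003
0.03 43 0.097 0.103 0.004
0.04 11 0.104 0.115 0.009
```

>>> jog_arm --increments '[0.66, 0, 0, -25, 0, 0.66, 0, 0, -25, 0, 0.66, 0, 0, -20, 0, 0.66, 0, 0, -11, 0, 0.66, 0, 0, 0, 0, 0.35, 0, 0, 0, 0, 0.35, 0, 0, 0, 0, 0.35, 0, 0, 0, 0, 0.35, 0, 0, 0, 0]'

```text
time_s: 21.65
position: [0.539, 0.1049, -0.0102]
ee_rot: [0.0, 0.995, 0.098, 0.001]
ft_force: [-0.3, -1.2, 4.5]
gripper_width: 0.046
grip_force: 40.0
```

>>> jog_arm --increments '[0.35, 0, 0, 10, 0, 0.35, 0, 0, 30, 0, 0.35, 0, 0, 40, 0, 0.35, 0, 0, 40, 0, 0.35, -15, -3, 40, 0, 0.35, -30, -6, 20, 0, 0.35, -15, -3, 0, 0, 0.35, 0, 0, 0, 0]'

```text
time_s: 22.45
position: [0.4769, 0.093, 0.1697]
ee_rot: [-0.0, 0.995, 0.098, 0.0]
ft_force: [0.4, -0.0, -3.2]
gripper_width: 0.0457
grip_force: 40.0
```

>>> jog_arm --increments '[0.35, -42, -8, 0, 0, 0.35, 42, 8, 0, 0, 0.35, -42, -8, 0, 0, 0.35, 42, 8, 0, 0, 0.35, -42, -8, 0, 0, 0.35, 42, 8, 0, 0, 0.35, -42, -8, 0, 0, 0.35, 0, 0, 0, 0, 0.35, 10, 2, 0, 0, 0.35, 30, 6, 0, 0, 0.35, 45, 9, 0, 0, 0.35, 0, 0, 0, 0, 0.35, 0, 0, 0, 0]'

```text
time_s: 23.75
position: [0.5223, 0.1023, 0.1684]
ee_rot: [-0.0, 0.995, 0.098, -0.0]
ft_force: [-0.4, -0.7, -3.8]
gripper_width: 0.0461
grip_force: 40.0
```

```bash
python3 rd.py
```

```text
24.4 [0.5213 0.102  0.1689] 0.0458 F [-0.29 -0.2  -3.3 ] [0.45 0.57 0.39] T [ 0.0104  0.0026 -0.0061] [0.0323 0.0299 0.036 ] Ty 0.0006 se 0.0079
```

>>> jog_arm --increments '[0.35, -10, -2, 0, 0, 0.35, -30, -6, 0, 0, 0.35, -45, -9, 0, 0, 0.35, 0, 0, 0, 0, 0.35, 0, 0, 0, 0]'

```text
time_s: 24.95
position: [0.4363, 0.0849, 0.1693]
ee_rot: [0.0, 0.995, 0.098, 0.001]
ft_force: [0.5, 0.2, -2.6]
gripper_width: 0.0454
grip_force: 40.0
```

```bash
python3 rd.py
```

```text
25.6 [0.4363 0.085  0.1688] 0.0458 F [ 0.15 -0.13 -3.19] [0.32 0.21 0.57] T [ 0.0303  0.005  -0.0046] [0.0241 0.0354 0.0261] Ty -0.0008 se 0.0093
```

>>> jog_arm --increments '[0.35, 34, 6.5, 0, 0, 0.35, 34, 6.5, -20, 0, 0.35, 34.5, 6.5, -45, 0, 0.35, 0, 0, -45, 0, 0.35, 0, 0, -35, 0, 0.35, 0, 0, -15, 0, 0.35, 0, 0, -8, 0, 0.35, 0, 0, -5, 0, 0.35, 0, 0, 0, 0, 0.35, 0, 0, 0, 0]'

```text
time_s: 26.65
position: [0.5352, 0.1037, 0.0023]
ee_rot: [0.0, 0.995, 0.098, 0.001]
ft_force: [1.3, -0.4, -2.6]
gripper_width: 0.0457
grip_force: 40.0
```

>>> jog_arm --increments '[0.35, 2, 1, -7, 0, 0.35, 0, 0, -5, 0, 0.35, 0, 0, 0, 0, 0.66, 0, 0, 0, 0, 0.66, 0, 0, 0, 0, 0.66, 0, 0, 0, 0, 0.66, 0, 0, 25, 0, 0.66, 0, 0, 35, 0, 0.66, 0, 0, 20, 0, 0.66, -16, 35, 0, 0, 0.66, -16, 35, 0, 0, 0.66, 0, 0, 0, 0, 0.66, 0, 0, 0, 0]'

```text
time_s: 27.95
position: [0.5045, 0.1749, 0.0695]
ee_rot: [0.0, 0.995, 0.099, 0.0]
ft_force: [0.1, 0.5, 0.7]
gripper_width: 0.0582
grip_force: 0.0
```

```bash
python3 see.py
```

```text
333 [551.  30.] [101.  46.] 11.3 0.0551
173 [536. 101.] [101.  46.] 10.5 0.0556
[0.505  0.174  0.0693]
-0.05 40 0.104 0.106 0.003
-0.04 8 0.096 0.097 0.006
0.02 26 0.098 0.101 0.004
0.03 37 0.101 0.107 0.005
0.04 8 0.119 0.124 0.008
0.05 15 0.062 0.063 -0.003
```

>>> jog_arm --increments '[0.66, 0, 0, -25, 0, 0.66, 0, 0, -25, 0, 0.66, 0, 0, -20, 0, 0.66, 0, 0, -11, 0, 0.66, 0, 0, 0, 0, 0.35, 0, 0, 0, 0, 0.35, 0, 0, 0, 0, 0.35, 0, 0, 0, 0, 0.35, 0, 0, 0, 0]'

```text
time_s: 28.95
position: [0.5053, 0.1746, -0.0106]
ee_rot: [0.0, 0.995, 0.098, 0.001]
ft_force: [-0.3, -2.1, 6.5]
gripper_width: 0.0457
grip_force: 40.0
```

>>> jog_arm --increments '[0.35, 0, 0, 10, 0, 0.35, 0, 0, 30, 0, 0.35, 0, 0, 40, 0, 0.35, 0, 0, 40, 0, 0.35, -15, -3, 40, 0, 0.35, -15, -3, 20, 0, 0.35, 0, 0, 0, 0, 0.35, 0, 0, 0, 0]'

```text
time_s: 29.75
position: [0.4743, 0.1687, 0.1679]
ee_rot: [-0.0, 0.995, 0.098, -0.0]
ft_force: [-1.2, 0.9, -4.6]
gripper_width: 0.0458
grip_force: 40.0
```

>>> jog_arm --increments '[0.35, -42, -8, 0, 0, 0.35, 42, 8, 0, 0, 0.35, -42, -8, 0, 0, 0.35, 42, 8, 0, 0, 0.35, -42, -8, 0, 0, 0.35, 42, 8, 0, 0, 0.35, -42, -8, 0, 0, 0.35, 0, 0, 0, 0, 0.35, 10, 2, 0, 0, 0.35, 30, 6, 0, 0, 0.35, 45, 9, 0, 0, 0.35, 0, 0, 0, 0, 0.35, 0, 0, 0, 0]'

```text
time_s: 31.05
position: [0.5184, 0.1778, 0.1675]
ee_rot: [-0.0, 0.995, 0.098, -0.0]
ft_force: [-0.5, 0.2, -3.2]
gripper_width: 0.0453
grip_force: 40.0
```

```bash
python3 rd.py
```

```text
31.7 [0.5175 0.1777 0.1685] 0.0457 F [ 0.01 -0.06 -2.93] [0.56 0.59 0.52] T [-0.0061  0.0536 -0.0007] [0.0327 0.0248 0.0228] Ty 0.0538 se 0.007
```

>>> jog_arm --increments '[0.35, -10, -2, 0, 0, 0.35, -30, -6, 0, 0, 0.35, -45, -9, 0, 0, 0.35, 0, 0, 0, 0, 0.35, 0, 0, 0, 0]'

```text
time_s: 32.25
position: [0.4325, 0.1607, 0.1689]
ee_rot: [0.0, 0.995, 0.098, 0.001]
ft_force: [0.5, 0.4, -3.3]
gripper_width: 0.0454
grip_force: 40.0
```

```bash
python3 rd.py
```

```text
32.9 [0.4326 0.1607 0.1684] 0.0462 F [ 0.08 -0.01 -3.28] [0.29 0.68 0.49] T [ 0.0342 -0.0477 -0.0016] [0.0244 0.039  0.0225] Ty -0.0533 se 0.0096
```

C is clearly the one: its moment swings +0.054 / -0.053 as the ball runs from end to end, against about 0 for B and at most 0.02 for A. I carry it over to the sheet centre.

>>> jog_arm --increments '[0.35, 3, -12, 0, -0.5, 0.35, 6, -24, 0, -0.5, 0.35, 10, -36, 0, -0.5, 0.35, 11, -38, 0, -0.5, 0.35, 11, -38, 0, -0.5, 0.35, 11, -38, 0, -0.5, 0.35, 11, -38, -5, -0.5, 0.35, 11, -38, -6, -0.5, 0.35, 11, -38, -6, -0.5, 0.35, 10, -36, -6, 0, 0.35, 8, -33, -6, 0, 0.35, 5, -20, -4, 0, 0.35, 2, -10, 0, 0, 0.35, 0, -2, 0, 0, 0.35, 0, 0, 0, 0, 0.35, 0, 0, 0, 0, 0.35, 0, 0, 0, 0]'

```text
time_s: 34.65
position: [0.5426, -0.2395, 0.1358]
ee_rot: [0.0, 0.998, 0.059, 0.0]
ft_force: [-0.2, -0.6, -2.5]
gripper_width: 0.0456
grip_force: 40.0
```

```bash
python3 see.py | head -3; python3 - <<'E'
from h import *
s=cam('scene');t=cam('top');p=r.sense()['position'];print(p)
for c in(s,t):
    P=pts(c);hs=cv2.cvtColor(c['color'],cv2.COLOR_RGB2HSV)
    m=(np.hypot(P[...,0]-.542,P[...,1]+.243)<.09)&(P[...,2]>.12)&(P[...,2]<.23)
    q=P[m]; print(len(q),np.percentile(q,[2,50,98],axis=0).round(3).tolist())
save(s,'end.png',(200,80,440,280),3.2)
E
```

```text
334 [551.  30.] [100.  46.] 11.8 0.0555
340 [536. 102.] [100.  47.] 10.9 0.0549
[ 0.5426 -0.2397  0.1356]
[ 0.54257035 -0.23999942  0.13553905]
651 [[0.508, -0.281, 0.152], [0.567, -0.253, 0.193], [0.594, -0.202, 0.227]]
33 [[0.503, -0.29, 0.197], [0.515, -0.262, 0.202], [0.521, -0.244, 0.216]]
```

View pics/end.png

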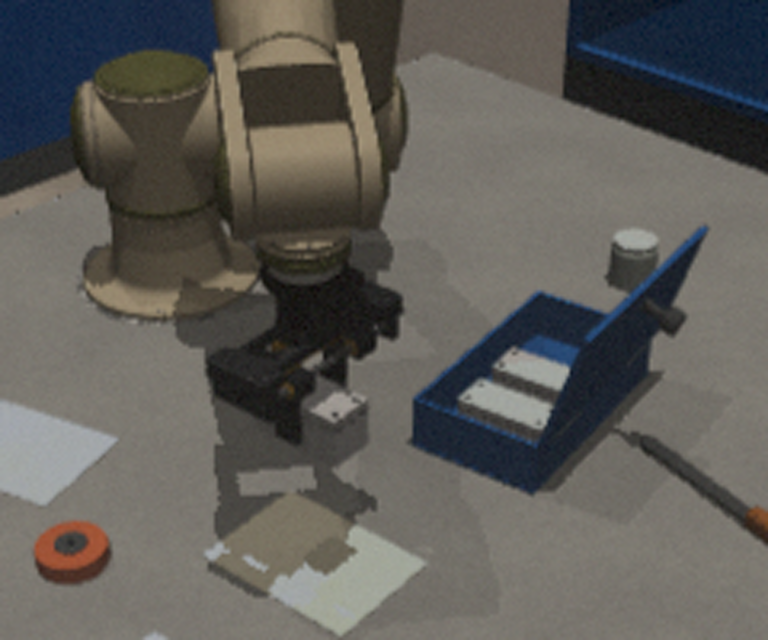

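The picture shows the case held level at (338,425) above the sheet (320,560). The lid is open at (640,340), two cases are flat in the chest, and the wheel, file and can are untouched. The case underside is at about 0.151 m.

```bash
python3 -c "
from bench import r
print(r.sense()['qvel'].round(3)); print(r.hand_in())"
```

```text
[-0.003  0.004 -0.002  0.     0.001  0.001]
the job is handed in; nothing more can be done
None
```

The job is handed in, with no verdict returned: the rattling case (the chest's far-left one from the robot) is held level and still about 15 cm above the middle of the leftmost sheet, the lid is open on its stop, the two silent cases are flat in the chest, and the wheel, file and can were not touched.

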